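# Lock the converter down with the pin spanner

### The job

Lock the torque converter down on its fixture: put both prongs of the yellow-handled pin spanner fully into the two holes of the lock ring before turning it, then turn the ring clockwise with the spanner until it stops and its white mark meets the red pointer. Then put the spanner back on its wooden rest, upright as you found it, without ever touching the ring, converter or fixture with the gripper itself, and leave everything else on the bench where it is.

Things in the scene. Friction and masses are not known exactly. Their poses are not given: they have to be found in the camera images.
- fixture: Fixed round blue base plate, 240 mm across, with a brownish steel torque converter (236 mm across) on it; origin at the centre of the underside, on the bench, z up. The lock ring sits on top, coaxial: underside 85, top face 109 mm up. A brass spindle nose fills its bore to 1 mm below the face. A red pointer block stands just outside the ring, its top 99 mm up.
- ring_centre (a point): Centre of the lock ring's top face, on the turning axis, 109 mm above the bench; fixed.
- lock_ring (a joint): Turn of the lock ring (grey round ring, 120 mm across, 24 mm thick, white radial mark on its face at right angles to the line of the holes) in rad; grows clockwise seen from above. It starts somewhere from 0 to 0.35 and is stopped dead at 1.05 = locked, white mark at the red pointer. Dry friction about 0.3 N m holds it wherever it is left.
- hole_a (a point): Centre of the mouth of one of the two round holes in the lock ring's top face: 14 mm in diameter, 20 mm deep, 38 mm from the ring's axis; turns with the ring. Looks the same as hole_b; either prong may go in either hole.
- hole_b (a point): The same for the other hole, diametrically opposite hole_a (76 mm apart).
- spanner: T-handled pin spanner, 0.3 to 0.5 kg, same turned half round. Steel bar 100 (along its x) x 30 x 10 mm; origin at the centre of the bar's underside, z up. Two prongs, 10 mm thick, round-ended, point down from the underside at x = +-38 mm, 16 mm long. A 16 mm stem carries the grip. With the prongs fully in the holes the bar's underside lies on the ring's face.
- spanner_grip (a point): Centre of the spanner's yellow grip bar, 51 mm above its origin, axes as the spanner's. The grip measures 90 mm (x) x 18 mm (y) x 26 mm, from 38 to 64 mm above the origin: pinch it across its 18 mm from above.
- prong_a (a point): Tip of the prong at the spanner's +x, 16 mm below the bar's underside.
- prong_b (a point): Tip of the prong at the spanner's -x, 16 mm below the bar's underside.
- rest: Fixed wooden saddle on a blue plate 120 x 120 x 8 mm; origin at the centre of the plate's underside, on the bench. The wooden block measures 48 mm along x, 90 mm along y, flat top 45 mm above the origin. The spanner's bar lies across it on the flat top, bar along the rest's x (either way round), a prong hanging down on either side of the block (9 mm free play each way).
- wrench: Loose open-ended wrench, 170 mm, lying on the bench between the two work places; bystander. Origin under its middle.
- spray_can: Loose red can, 60 mm across, 170 mm tall, standing near the far middle of the bench; bystander.
- bearing: Loose steel bearing race, 90 mm across, 22 mm high, near the robot; bystander.
- impeller: Loose brownish converter half shell, 170 mm across, 60 mm high, left on the bench; bystander.
- turbine_hub: Loose flanged steel hub, 90 mm across, 60 mm high, near the robot; bystander.
- hammer: Loose hammer, 260 mm, lying at the right; bystander.
Things that resemble listed ones, but are neither listed nor needed, are in the scene too. What is shaped like the spanner but green is not meant. What is shaped like the fixture but orange is not meant.

How it is judged:
By the outcome, as a careful person would: the job done as asked, in the order asked, and still so for the second after the job is handed in, with the robot touching nothing.
It also fails if it takes over 64 s, if anything falls off the work surface, if the arm or the gripper's body presses on something with over 40 N, if the wrist force passes 120 N, or if a joint passes its speed limit or range.

### The arm

A 7-joint arm with a two-finger parallel gripper is mounted at the origin on the work surface. World frame = base frame: x ahead of the robot, y to its left, z up, the work surface at z = 0. Lengths are in m, angles in rad, forces in N, time in s.
With the tool pointing down it reaches from about 0.425 to 1.025 m from the base axis. Payload 9.4 kg.
Tool frame: the origin (TCP) lies midway between the tips of the shut fingers; the grasp point (between the pads) lies 19 mm behind it (ctrl.grip_point_offset is the distance from the TCP to the grasp point, in m); y points along the fingers, x is the direction in which the jaws open and shut, and the axes are right-handed (so a half turn about y gives the same grasp; the last joint's range is limited). The gripper opens to 85 mm and grips with 20 to 120 N. Pads are 22 mm wide; open, the fingers measure 114 mm over their backs; the gripper's body (76 mm by 85 mm) begins 54 mm behind the grasp point. The pads swing forward as they close: fully open they stand 13 mm farther back than shut.
Start: joints at [1.028, 0.599, -0.003, 1.599, 0.002, 0.943, -0.08], TCP at [0.326, -0.648, 0.231] pointing down, gripper open.
Joint ranges: [-2.57, 2.57], [-0.35, 1.97], [-1.29, 1.29], [0.11, 2.56], [-1.05, 4.19], [0.11, 1.86], [-2.63, 2.63]. Speed limits (rad/s): [2.22, 2.22, 3.01, 3.01, 3.14, 3.14, 3.14].

### API

Orientations are given as a unit quaternion [x, y, z, w].
In Python, from bench import ctrl, kinematics, status, optics gives the robot as it stands. The module is installed in compiled form; this text tells all that it offers. Calls block until the motion is done:
- ctrl.movep(position, orientation): joint-space move of the TCP to a pose.
- ctrl.move_linear(position, v=0.15, frame=None, contact_N=None): straight line of the TCP; frame=None keeps the orientation; v is the mean speed in m/s. With contact_N (N) it stops when the force on the tool has changed by that much, and returns True; else False.
- ctrl.set_joints(angles): joint-space move.
- ctrl.move_gripper(opening, strength=None): finger opening in m; strength is the grip in N (None keeps the last); returns when the fingers have stopped.
- ctrl.sleep(seconds).
- kinematics.inverse_kinematics(position, orientation): joint angles nearest the present ones, or None.
- status.state(): the state.
- optics.read_camera(name): name is "scene" or "top"; returns a dict with "color" (480x640x3 uint8, blue, green, red), "depth" (480x640 float32, m along the optical axis (not along the pixel's ray), 0 where there is no reading), "vfov" (degrees; the focal length in pixels is half the picture's height over the tangent of half this angle, whatever the lens; pixels are square), "cx", "cy" (the principal point, pixels), "dist_coeffs" ([k1, k2, p1, p2, k3] as OpenCV has them; the pictures are not rectified), "rvec" (rotation vector, rad) and "tvec" (3), from world to camera coordinates, as OpenCV has them. Camera axes: x right, y down, z forward; pixel columns grow to the right and rows downward; lengths in m; the calibration is good to about 2 mm. A picture is of the moment at which its call begins.
A pose or a line that the arm cannot do raises ctrl.PlanningError and nothing moves.
- ctrl.sign_off(): hands the job in, once; it reports no verdict.
Trained networks look in a picture, given as the dict that the camera call returned (one of the last four; its "shot" number tells which), for a name from the list of things; names that differ only in an ending like _2 or _b are one class to them, and where a whole thing is asked for, a point or a joint stands for the part that bears it (a point fixed in the world has none). Each returns a list of dicts, best first, with "p" (0 to 1); they miss things now and then, are a little off and sometimes report something else, mostly with a low value. They report only what shows in the picture. A call takes as long as a camera call. They do not tell look-alikes from the thing itself.
- optics.regions_of(picture, query): "mask" (480x640 bool, what is visible of it) and "at" ([row, column] in pixels, amid what is visible of it).
- optics.mark_of(picture, query): "at" ([row, column] in pixels: a listed point, or the origin of a listed thing).
The state is a dict: "time": time; "joint_positions": joint angles; "qd": joint speeds; "effort": joint torques, N m; "tcp_pos": TCP position; "orientation": TCP orientation; "ft_force": force on the tool from outside, world axes, zero at the start; "torque": the same for the moment, N m; "width": finger opening in m.
Only numpy, scipy, OpenCV 4.12 (cv2) and the standard library are available. Lean on these libraries where they do the work, as an engineer would, in place of code of your own. Each camera call takes 0.05 s, during which the arm holds its last target.

## Working session

There is one attempt and no reset: what is moved stays moved. The work goes in short steps, each a Python script; the robot and the scene stay as the last script left them, time stands still between calls to the robot, and variables do not carry over. Pictures are saved under pics/ and viewed, and the job is handed in when it is done.

```bash
mkdir -p pics; cat > h.py <<'E'
import numpy as np, cv2
from bench import ctrl, kinematics, status, optics
def K(p):
    h,w=p["color"].shape[:2]; f=h/2/np.tan(np.radians(p["vfov"])/2)
    return np.array([[f,0,p["cx"]],[0,f,p["cy"]],[0,0,1.]])
def Rt(p):
    return cv2.Rodrigues(np.array(p["rvec"],float))[0], np.array(p["tvec"],float).ravel()
def ray(p,uv):
    uv=np.array(uv,float).reshape(-1,1,2)
    n=cv2.undistortPoints(uv,K(p),np.array(p["dist_coeffs"],float)).reshape(-1,2)
    R,t=Rt(p); d=np.c_[n,np.ones(len(n))]
    return -R.T@t, d@R   # camera centre, dirs (world) with unit z-depth
def at_z(p,uv,z):
    c,d=ray(p,uv); return c+d*((z-c[2])/d[:,2])[:,None]
def at_depth(p,uv):
    uv=np.array(uv,float).reshape(-1,2)
    c,d=ray(p,uv); dep=np.array([p["depth"][int(round(v)),int(round(u))] for u,v in uv])
    return c+d*dep[:,None]
def proj(p,P):
    return cv2.projectPoints(np.array(P,float).reshape(-1,1,3),np.array(p["rvec"],float),np.array(p["tvec"],float),K(p),np.array(p["dist_coeffs"],float))[0].reshape(-1,2)
def cloud(p):
    v,u=np.nonzero(p["depth"]>0); c,d=ray(p,np.c_[u,v]); X=c+d*p["depth"][v,u][:,None]
    return u,v,X
E
python3 - <<'E'
from h import *
for n in("scene","top"):
    p=optics.read_camera(n); cv2.imwrite(f"pics/{n}0.png",p["color"])
    R,t=Rt(p); print(n,-R.T@t,p["vfov"],p["dist_coeffs"])
    for q in("spanner","fixture","rest","lock_ring","spanner_grip","hole_a","ring_centre","prong_a"):
        try:
            print(q,[(np.round(r["at"],1).tolist(),round(r["p"],2)) for r in optics.mark_of(p,q)])
        except Exception as e: print(q,e)
print(status.state())
E
```

```text
scene [ 1.23611437 -0.67755097  1.06263319] 48.124064486659485 [-0.05338772  0.          0.          0.          0.        ]
spanner [([295.2, 279.0], 0.97), ([271.7, 328.0], 0.94)]
fixture [([217.0, 383.3], 0.9), ([141.3, 386.5], 0.67)]
rest [([312.2, 275.0], 0.66)]
lock_ring it knows: bearing, fixture, hammer, hole, impeller, prong, rest, ring_centre, spanner, spanner_grip, spray_can, turbine_hub, wrench
spanner_grip [([282.8, 272.7], 0.8), ([257.7, 330.2], 0.56), ([303.7, 287.2], 0.55)]
hole_a [([113.1, 398.3], 0.91), ([192.0, 397.7], 0.79), ([111.4, 372.5], 0.66), ([185.3, 370.6], 0.57)]
ring_centre [([112.0, 383.3], 0.77), ([189.9, 386.2], 0.73)]
prong_a [([303.5, 289.7], 0.88), ([275.8, 342.7], 0.82), ([275.8, 313.5], 0.71), ([296.0, 257.7], 0.59)]
top [ 0.38617145 -0.02398186  1.37054219] 52.08606075094911 [0.03535671 0.         0.         0.         0.        ]
spanner [([220.4, 389.1], 0.64), ([214.0, 332.2], 0.64)]
fixture [([234.4, 238.5], 0.94), ([329.2, 129.9], 0.66)]
rest [([219.6, 389.2], 0.6), ([318.9, 212.8], 0.39)]
lock_ring it knows: bearing, fixture, hammer, hole,
[... 453 characters left out ...]
: 0.8, 'joint_positions': array([ 1.02829604,  0.59931036, -0.00250316,  1.59940277,  0.00182373,
        0.94289293, -0.07980705]), 'qd': array([ 1.45631003e-04, -6.88442434e-04,  5.06157704e-04, -5.04187788e-05,
        4.06312409e-04, -1.79093852e-03,  1.53380633e-03]), 'effort': array([-1.07877577e-04, -7.76119852e+01,  1.56350970e+00, -2.58365232e+01,
        1.23424397e-02,  2.14198008e-03,  7.31496357e-07]), 'tcp_pos': array([ 0.32561486, -0.64776534,  0.23126621]), 'orientation': array([ 0.60192484, -0.37110482,  0.37107718, -0.60188822]), 'ft_force': array([ 0.12802017, -0.65197246, -0.13454867]), 'torque': array([-0.03456933,  0.08202654, -0.02157945]), 'width': 0.0851266117130802}
```

View pics/scene0.png

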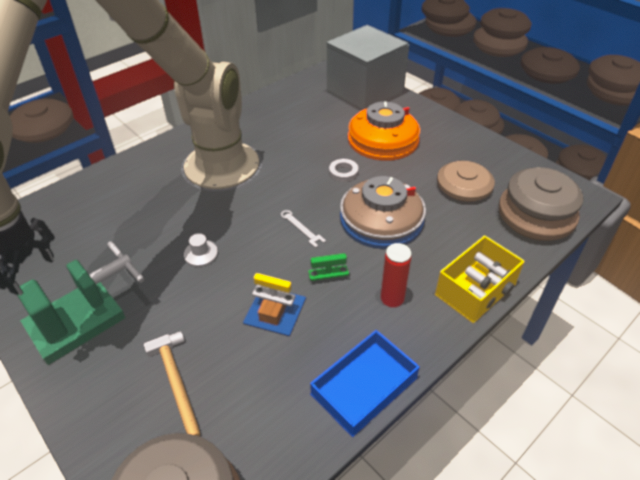

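View pics/top0.png

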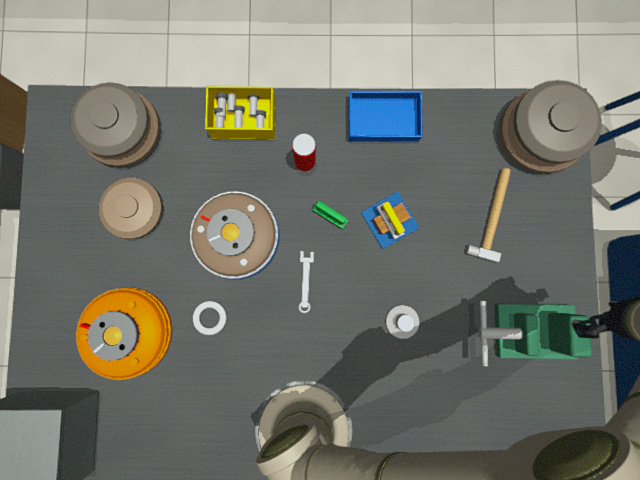

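```bash
python3 - <<'E'
import cv2,numpy as np
t=cv2.imread("pics/top0.png"); s=cv2.imread("pics/scene0.png")
a=cv2.resize(t[185:285,185:285],(400,400),interpolation=cv2.INTER_CUBIC)
b=cv2.resize(t[185:255,350:420],(400,400),interpolation=cv2.INTER_CUBIC)
c=cv2.resize(s[165:245,335:435],(400,320),interpolation=cv2.INTER_CUBIC)
d=cv2.resize(s[255:335,230:330],(400,320),interpolation=cv2.INTER_CUBIC)
o=np.vstack([np.hstack([a,b]),np.hstack([c,d])[:,:]]); o=cv2.resize(o,(660,594))
cv2.imwrite("pics/crop0.png",o)
E
```

```text
(no output)
```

View pics/crop0.png

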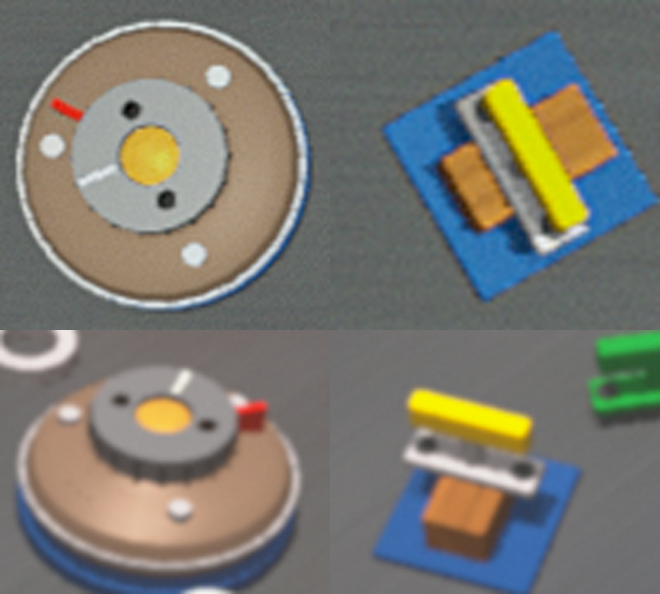

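```bash
cat > m.py <<'E'
from h import *
def grip(p,zt=0.109,near=None):
    hsv=cv2.cvtColor(p["color"],cv2.COLOR_BGR2HSV)
    m=((hsv[...,0]>22)&(hsv[...,0]<34)&(hsv[...,1]>170)&(hsv[...,2]>90)).astype(np.uint8)
    n,l,st,c=cv2.connectedComponentsWithStats(m); u,v,X=cloud(p); out=[]
    for i in range(1,n):
        if st[i,4]<40: continue
        s=l[v,u]==i
        if not s.any(): continue
        Y=X[s]; c0=np.median(Y,0)
        if near is not None and np.linalg.norm(c0[:2]-near)>0.08: continue
        T=Y[abs(Y[:,2]-zt)<0.006] if zt is not None else Y
        mm=cv2.erode((l==i).astype(np.uint8),None,iterations=0)
        r=cv2.minAreaRect(T[:,:2].astype(np.float32)) if len(T)>10 else None
        out.append((st[i].tolist(),np.round(c0,4),len(T),np.round(np.percentile(Y[:,2],[5,50,95]),4),
          (np.round(r[0],4),np.round(r[1],4),r[2]) if r else None, np.round(T.mean(0),4) if len(T) else None))
    return out
E
python3 - <<'E'
from m import *
for n in("scene","top"):
    p=optics.read_camera(n); print(n)
    for r in optics.regions_of(p,"fixture"): print("fix",r["at"],r["p"],r["mask"].sum())
    for g in grip(p): print(g)
    u,v,X=cloud(p)
    # ring face by depth near seed
    seed=at_depth(p,[(230,215) if n=="top" else (385,200)])[0]; print("seed",seed)
    hsv=cv2.cvtColor(p["color"],cv2.COLOR_BGR2HSV)
    s=(abs(X[:,2]-0.109)<0.006)&(np.hypot(X[:,0]-seed[0],X[:,1]-seed[1])<0.13)
    print("zmed",np.median(X[s,2]),s.sum())
    Y=X[s]; 
    r=cv2.minEnclosingCircle(Y[:,:2].astype(np.float32)); print("enc",r,"mean",Y.mean(0))
    for q in("hole","ring_centre"):
        rs=optics.mark_of(p,q)
        for r in rs: print(q,np.round(at_z(p,[r["at"][::-1]],.109)[0],4),round(r["p"],2))
    for q in ("rest",):
        for r in optics.mark_of(p,q): print(q,np.round(at_z(p,[r["at"][::-1]],0.0)[0],4),round(r["p"],2))
E
```

```text
scene
fix [134.1, 384.9] 0.74 3381
fix [211.8, 382.6] 0.65 4740
([436, 236, 88, 86, 2606], array([0.8505, 0.1558, 0.0542]), 0, array([0.0018, 0.0542, 0.0888]), None, None)
([254, 274, 37, 16, 318], array([ 0.5669, -0.2322,  0.1057]), 241, array([0.0959, 0.1057, 0.1102]), (array([ 0.5642, -0.2302]), array([0.088 , 0.0209]), 28.54065704345703), array([ 0.5652, -0.2313,  0.1069]))
seed [0.54988356 0.16606186 0.10458666]
zmed 0.10724677002274086 1009
enc ((0.5210009813308716, 0.18983621895313263), 0.06391637772321701) mean [0.52386413 0.18893709 0.107266  ]
hole [0.2337 0.4546 0.109 ] 0.93
hole [0.4901 0.1739 0.109 ] 0.85
hole [0.5535 0.2124 0.109 ] 0.84
hole [ 0.7858 -0.0633  0.109 ] 0.72
hole [0.2804 0.5208 0.109 ] 0.56
ring_centre [0.2596 0.4713 0.109 ] 0.8
ring_centre [0.5239 0.1938 0.109 ] 0.72
rest [ 0.5756 -0.2336  0.    ] 0.96
top
fix [235.5, 233.0] 0.72 6045
fix [333.7, 124.0] 0.72 6897
([205, 86, 70, 54, 2495], array([0.8606, 0.1746, 0.0433]), 0, array([0.003 , 0.0433, 0.0915]), None, None)
([382, 202, 22, 32, 256], array([ 0.5629, -0.2301,  0.1085]), 220, array([0.0972, 0.1085
[... 400 characters left out ...]
0.0755, 0.0798]), None, None)
([104, 327, 17, 18, 175], array([0.257 , 0.4802, 0.1077]), 165, array([0.103 , 0.1077, 0.1117]), (array([0.2581, 0.4822]), array([0.039 , 0.0434]), 83.89221954345703), array([0.2575, 0.4815, 0.1077]))
seed [0.56604752 0.19247477 0.10759622]
zmed 0.10930290516967123 1613
enc ((0.5274891257286072, 0.20179986953735352), 0.07132527232170105) mean [0.52241901 0.19278621 0.10918111]
hole [0.2342 0.4557 0.109 ] 0.97
hole [0.2816 0.5151 0.109 ] 0.66
hole [0.5584 0.205  0.109 ] 0.61
hole [0.4877 0.1774 0.109 ] 0.59
ring_centre [0.5246 0.1915 0.109 ] 0.97
ring_centre [0.2649 0.487  0.109 ] 0.85
ring_centre [ 0.5246 -0.2373  0.109 ] 0.56
rest [ 0.5678 -0.2323  0.    ] 0.84
```

```bash
cat >> m.py <<'E'
def ortho(p,c,z,half=0.08,res=0.0005):
    n=int(2*half/res); i=np.arange(n)
    # image up=+x, left=+y
    X=c[0]+half-(i+.5)*res; Y=c[1]+half-(i+.5)*res
    XX,YY=np.meshgrid(X,Y,indexing="ij")
    uv=proj(p,np.c_[XX.ravel(),YY.ravel(),np.full(XX.size,z)]).reshape(n,n,2).astype(np.float32)
    return cv2.remap(p["color"],uv[...,0],uv[...,1],cv2.INTER_CUBIC)
def o2w(c,px,half=0.08,res=0.0005): # px (col,row)
    px=np.atleast_2d(px); return np.c_[c[0]+half-(px[:,1]+.5)*res, c[1]+half-(px[:,0]+.5)*res]
def blobs(p,c,z,cond,half=0.08,amin=100):
    o=ortho(p,c,z,half); m=cond(o).astype(np.uint8)
    n,l,st,ce=cv2.connectedComponentsWithStats(m)
    return [(o2w(c,ce[i],half)[0],st[i,4]*0.25) for i in range(1,n) if st[i,4]>amin],o
E
python3 - <<'E'
from m import *
c=np.array([.5235,.1926]); g=np.array([.5635,-.231]); L=[]
for n in("top","scene"):
    p=optics.read_camera(n)
    dark=lambda o:o.max(2)<75
    def brass(o):
        h=cv2.cvtColor(o,cv2.COLOR_BGR2HSV); return (h[...,0]>12)&(h[...,0]<34)&(h[...,1]>150)&(h[...,2]>100)
    B,o=blobs(p,c,.109,dark); B=[b for b in B if np.hypot(*(b[0]-c))<.05]
    for b in B: print(n,"hole",np.round(b[0],4),b[1])
    if len(B)==2: print("mid",(B[0][0]+B[1][0])/2,"dist",np.linalg.norm(B[0][0]-B[1][0]))
    for b in blobs(p,c,.108,brass)[0]: print("brass",np.round(b[0],4),b[1])
    red=lambda o:(o[...,2].astype(int)-o[...,1]>90)&(o[...,1]<60)
    for b in blobs(p,c,.099,red)[0]: print("red",np.round(b[0],4),b[1], np.degrees(np.arctan2(*(b[0]-c)[::-1])))
    wh=lambda o:o.min(2)>195
    for b in blobs(p,c,.109,wh,amin=60)[0]: print("white",np.round(b[0],4),b[1], np.degrees(np.arctan2(*(b[0]-c)[::-1])))
    o2=ortho(p,g,.109)
    L.append(np.vstack([o,o2]))
cv2.imwrite("pics/ortho0.png",cv2.resize(np.hstack(L),(600,600)))
E
```

```text
top hole [0.5582 0.2069] 121.5
top hole [0.4878 0.1777] 124.0
mid [0.52299552 0.1923008 ] dist 0.07611733418299356
brass [0.5226 0.1918] 1516.25
red [0.5591 0.2594] 137.0 61.93783336278205
white [0.6002 0.2545] 24.25 38.93009916433466
white [0.5856 0.1392] 202.25 -40.701170593947815
white [0.5847 0.2692] 21.75 51.3714044516848
white [0.5298 0.2668] 171.25 85.15993831410626
white [0.5066 0.2318] 153.5 113.29179113787407
white [0.4482 0.2689] 26.5 134.64709696749793
white [0.4477 0.1554] 132.0 -153.8716565208396
scene hole [0.5575 0.2063] 41.25
scene hole [0.4877 0.1772] 30.75
mid [0.52256438 0.1917901 ] dist 0.07562373647896425
brass [0.5231 0.1909] 1234.0
red [0.5642 0.2566] 163.5 57.52694628238671
white [0.6023 0.1184] 24.5 -43.28881855289431
white [0.5534 0.248 ] 71.25 61.640569897747184
white [0.5053 0.2319] 214.0 114.86694568654264
white [0.4698 0.1345] 145.75 -132.74613348966034
```

View pics/ortho0.png

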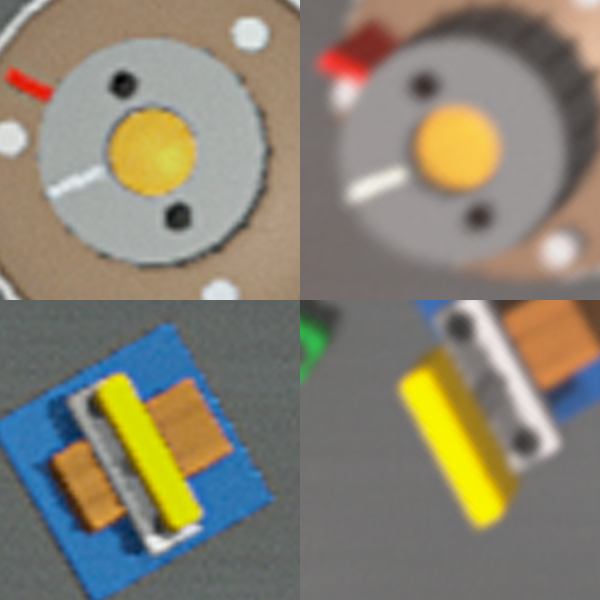

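```bash
python3 - <<'E'
from m import *
g=np.array([.5635,-.231])
from scipy.spatial.transform import Rotation as Ro
for n in("top","scene"):
    p=optics.read_camera(n); o=ortho(p,g,.109)
    for vmin in (150,190,215):
        h=cv2.cvtColor(o,cv2.COLOR_BGR2HSV); m=((h[...,0]>22)&(h[...,0]<34)&(h[...,1]>150)&(h[...,2]>vmin)).astype(np.uint8)
        nn,l,st,ce=cv2.connectedComponentsWithStats(m); i=1+np.argmax(st[1:,4])
        r,cc=np.nonzero(l==i); W=o2w(g,np.c_[cc,r]); mu=W.mean(0); e,V=np.linalg.eigh(np.cov((W-mu).T)); d=V[:,1]
        q=(W-mu)@V; print(n,vmin,np.round(mu,4),np.degrees(np.arctan2(d[1],d[0]))%180,np.round(np.sqrt(12*e),4),len(r)*.25)
R=Ro.from_quat(status.state()["orientation"]).as_matrix(); print(np.round(R,3))
# IK feasibility: tool y down, tool x = horizontal at angle a
def quat(a):
    x=np.array([np.cos(a),np.sin(a),0]);y=np.array([0,0,-1.]); return Ro.from_matrix(np.c_[x,y,np.cross(x,y)]).as_quat()
for name,P,angs in (("rest",[.5635,-.231,.15],[118.7,-61.3]),("ring",[.5229,.1921,.2],[112.6,62,58,-67.4,-118,-122])):
    for a in angs:
        q=kinematics.inverse_kinematics(P,quat(np.radians(a))); print(name,a,None if q is None else np.round(q,3))
E
```

```text
top 150 [ 0.5629 -0.2304] 28.886872003884662 [0.0183 0.0852] 1584.25
top 190 [ 0.5632 -0.2308] 29.03182752365757 [0.0165 0.0855] 1429.25
top 215 [ 0.5632 -0.2307] 28.912996690577614 [0.0132 0.0862] 1132.25
scene 150 [ 0.5678 -0.2342] 27.49826588651956 [0.0256 0.0871] 2229.25
scene 190 [ 0.5654 -0.2326] 28.784214641979645 [0.0201 0.0877] 1786.0
scene 215 [ 0.565  -0.2323] 28.806411757710464 [0.0179 0.0863] 1560.75
[[ 0.449 -0.     0.893]
 [-0.893 -0.     0.449]
 [ 0.    -1.    -0.   ]]
rest 118.7 [ 0.965  0.811 -1.104  1.902  0.871  1.009  1.534]
rest -61.3 [ 0.309  0.559 -0.019  1.944  0.017  0.639 -0.791]
ring 112.6 [ 0.147  0.576 -0.884  1.982  0.589  0.861  0.905]
ring 62 [ 0.038  0.522 -0.705  1.988  0.469  0.797  0.144]
ring 58 [ 0.029  0.519 -0.69   1.989  0.459  0.793  0.084]
ring -67.4 [-0.294  0.447 -0.223  2.009  0.148  0.701 -1.785]
ring -118 [-0.495  0.439  0.057  2.021 -0.038  0.682 -2.473]
ring -122 [-0.511  0.439  0.08   2.023 -0.054  0.682 -2.526]
```

```bash
cat >> m.py <<'E'
from scipy.spatial.transform import Rotation as Ro
def quat(deg):
    a=np.radians(deg); x=np.array([np.cos(a),np.sin(a),0]);y=np.array([0,0,-1.]); return Ro.from_matrix(np.c_[x,y,np.cross(x,y)]).as_quat()
def st(tag=""):
    s=status.state(); R=Ro.from_quat(s["orientation"]).as_matrix()
    print(tag,"t%.1f"%s["time"],"tcp",np.round(s["tcp_pos"],4),"ang %.2f"%np.degrees(np.arctan2(R[1,0],R[0,0])),"tilt %.4f"%R[2,1],"F",np.round(s["ft_force"],1),"M",np.round(s["torque"],2),"w %.4f"%s["width"],"q",np.round(s["joint_positions"],3)); return s
E
python3 - <<'E'
from m import *
ctrl.move_linear([.40,-.55,.26],v=.25)
q=kinematics.inverse_kinematics([.5635,-.231,.17],quat(-61.1)); print(np.round(q,3))
q=np.array(q); q[6]+=np.pi
if q[6]<2.6: ctrl.set_joints(q)
st("above")
ctrl.move_linear([.5635,-.231,.115],v=.12)
st("low")
p=optics.read_camera("top"); cv2.imwrite("pics/t1.png",cv2.resize(p["color"][160:290,320:450],(500,500)))
p=optics.read_camera("scene"); cv2.imwrite("pics/s1.png",cv2.resize(p["color"][220:350,200:330],(500,500)))
E
```

```text
[ 0.322  0.533 -0.039  1.928  0.031  0.681 -0.802]
above t4.4 tcp [ 0.5633 -0.2318  0.17  ] ang 118.80 tilt -1.0000 F [-0.3 -0.6  0. ] M [ 0.02 -0.01  0.02] w 0.0856 q [ 0.323  0.533 -0.038  1.928  0.031  0.681  2.339]
low t5.0 tcp [ 0.5637 -0.2312  0.1152] ang 118.89 tilt -1.0000 F [-0.  -0.1 -0.5] M [ 0.    0.03 -0.02] w 0.0854 q [ 0.32   0.607 -0.036  1.966  0.038  0.569  2.333]
```

```bash
python3 -c "
import cv2,numpy as np
cv2.imwrite('pics/c1.png',cv2.resize(np.hstack([cv2.imread('pics/t1.png'),cv2.imread('pics/s1.png')]),(800,400)))"
```

```text
(no output)
```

View pics/c1.png

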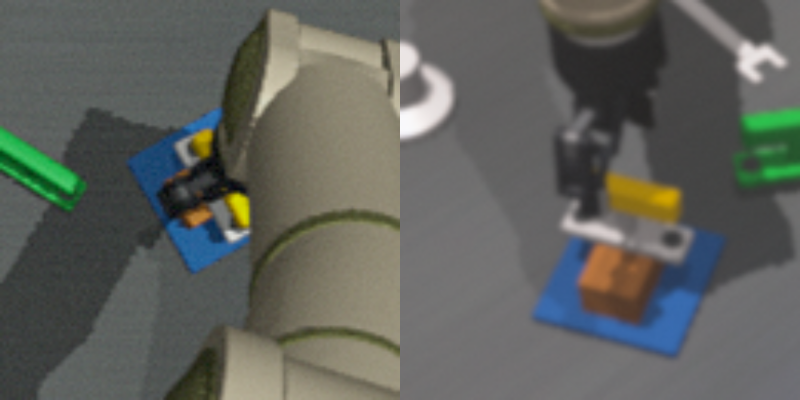

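```bash
python3 - <<'E'
from m import *
print(ctrl.move_linear([.5635,-.231,.077],v=.1,contact_N=8)); st("down")
ctrl.move_gripper(0.0,strength=60); s=st("grip")
ctrl.move_linear([.5635,-.231,.077],v=.1); st("g2")
print(ctrl.move_linear([.5635,-.231,.15],v=.12)); st("lift")
p=optics.read_camera("top"); cv2.imwrite("pics/t2.png",p["color"])
p=optics.read_camera("scene"); cv2.imwrite("pics/s2.png",cv2.resize(p["color"][200:330,200:330],(500,500)))
E
```

```text
False
down t5.6 tcp [ 0.5635 -0.231   0.077 ] ang 118.90 tilt -1.0000 F [ 0.8 -0.8 -0. ] M [0.03 0.03 0.03] w 0.0856 q [ 0.318  0.662 -0.033  1.986  0.043  0.494  2.329]
grip t6.2 tcp [ 0.5635 -0.231   0.0772] ang 118.90 tilt -1.0000 F [-0.8 -0.   2.9] M [0.11 0.13 0.  ] w 0.0174 q [ 0.318  0.662 -0.033  1.987  0.043  0.493  2.329]
g2 t6.5 tcp [ 0.5635 -0.231   0.0772] ang 118.90 tilt -1.0000 F [-1.3  1.3  5. ] M [ 0.15  0.21 -0.03] w 0.0167 q [ 0.318  0.662 -0.033  1.987  0.043  0.493  2.329]
False
lift t7.2 tcp [ 0.563  -0.2308  0.1493] ang 118.90 tilt -1.0000 F [ 0.2 -0.3 -4. ] M [-0.02  0.03  0.  ] w 0.0169 q [ 0.322  0.56  -0.038  1.944  0.034  0.639  2.337]
```

View pics/s2.png

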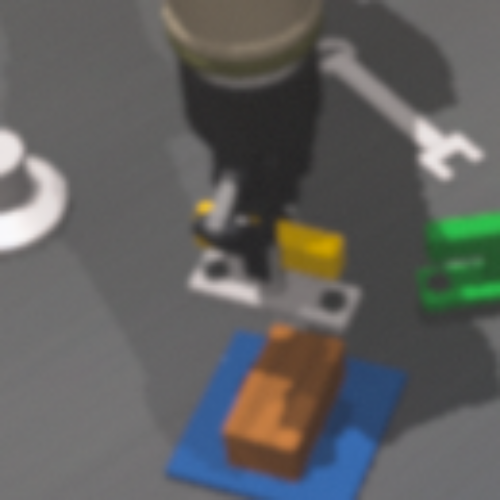

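```bash
python3 - <<'E'
from m import *
ctrl.move_linear([.5635,-.231,.21],v=.2)
ctrl.move_linear([.5229,.1921,.21],v=.22,frame=quat(112.55)); st("over")
ctrl.move_linear([.5229,.1921,.167],v=.12); st("hover")
for n in ("scene","top"):
    p=optics.read_camera(n); cv2.imwrite(f"pics/{n}3.png",p["color"])
    if n=="scene":
        c=np.array([.5229,.1921]); zb=.167-.032+.010
        o=ortho(p,c,zb); o3=ortho(p,c,.109)
        cv2.imwrite("pics/o3.png",np.hstack([o,o3]))
    for r in optics.mark_of(p,"prong"): print(n,"prong",np.round(at_z(p,[r["at"][::-1]],.167-.032-.016)[0],4),r["at"],round(r["p"],2))
    for r in optics.mark_of(p,"spanner"): print(n,"spanner",np.round(at_z(p,[r["at"][::-1]],.167-.032)[0],4),r["at"],round(r["p"],2))
    for r in optics.mark_of(p,"hole"): print(n,"hole",np.round(at_z(p,[r["at"][::-1]],.109)[0],4),r["at"],round(r["p"],2))
p=cv2.imread("pics/scene3.png"); cv2.imwrite("pics/s3.png",cv2.resize(p[130:250,325:445],(600,600),interpolation=cv2.INTER_CUBIC))
E
```

```text
over t9.9 tcp [0.523 0.191 0.21 ] ang 112.47 tilt -1.0000 F [ 0.3  0.5 -5.6] M [-0.04 -0.   -0.  ] w 0.0172 q [-0.431  0.425 -0.029  2.008  0.019  0.708  1.49 ]
hover t10.4 tcp [0.5231 0.1918 0.1671] ang 112.52 tilt -1.0000 F [-0.4  0.5 -4.1] M [-0.01  0.   -0.03] w 0.0169 q [-0.432  0.484 -0.03   2.046  0.024  0.612  1.485]
scene prong [0.4775 0.1802 0.119 ] [180.8, 369.5] 0.84
scene prong [ 0.6706 -0.1148  0.119 ] [276.5, 340.3] 0.66
scene prong [ 0.6285 -0.1677  0.119 ] [278.1, 310.8] 0.65
scene prong [0.5634 0.1988 0.119 ] [192.9, 397.5] 0.57
scene spanner [ 0.657  -0.1409  0.135 ] [274.5, 327.9] 0.81
scene spanner [0.53   0.1938 0.135 ] [183.2, 387.5] 0.61
scene hole [0.5633 0.2127 0.109 ] [193.4, 400.6] 0.98
scene hole [0.2351 0.4508 0.109 ] [111.6, 373.7] 0.76
scene hole [0.5976 0.0927 0.109 ] [220.8, 379.2] 0.51
top prong [ 0.5862 -0.0383  0.119 ] [207.2, 319.0] 0.97
top prong [ 0.5497 -0.0847  0.119 ] [221.4, 337.0] 0.86
top prong [0.4884 0.1756 0.119 ] [244.5, 235.1] 0.65
top prong [0.7133 0.0035 0.119 ] [158.8, 303.2] 0.26
top spanner [ 0.5616 -0.072   0.135 ] [215.9, 332.3] 0.86
top spanner [0.5271 0.1948 0.135 ] [228.7, 226.9] 0.69
top hole [0.5645 0.2039 0.109 ] [215.5, 225.5] 0.96
top hole [0.4864 0.1756 0.109 ] [245.6, 235.7] 0.92
top hole [0.2846 0.5138 0.109 ] [324.7, 99.1] 0.83
top hole [0.2305 0.4527 0.109 ] [346.7, 122.4] 0.82
```

View pics/s3.png

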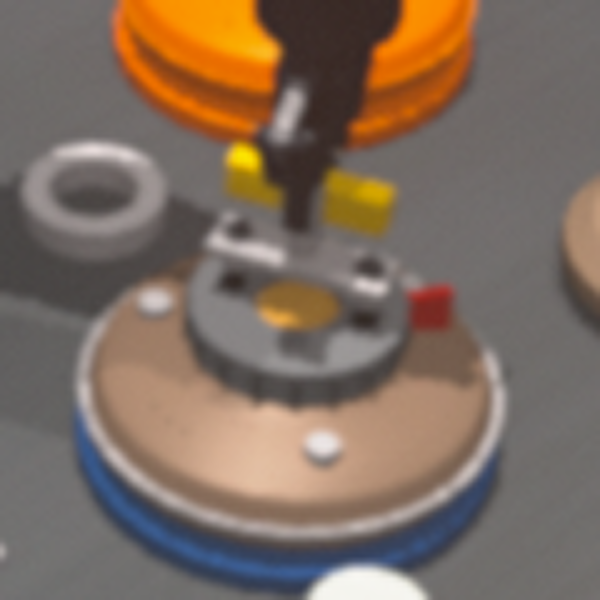

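View pics/o3.png

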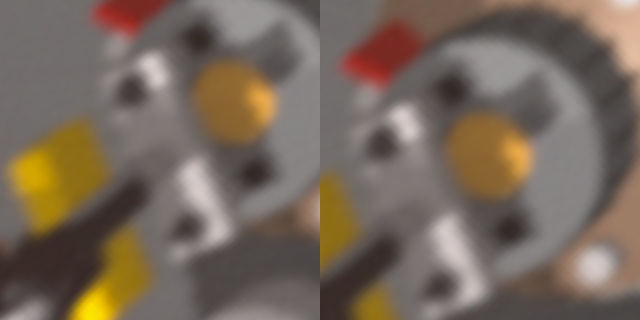

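```bash
python3 - <<'E'
from m import *
p=optics.read_camera("scene")
q=dict(p); q["color"]=cv2.imread("pics/scene0.png")
dark=lambda t:(lambda o:o.max(2)<t)
for nm,P,c,z in (("now bar",p,[.5235,.1915],.145),("now holes",p,[.5229,.1921],.109),("old holes",q,[.5229,.1921],.109),("rest bar",q,[.564,-.231],.055)):
    for t in (75,95):
        B,o=blobs(P,np.array(c),z,dark(t),half=.06,amin=60)
        B=[b for b in B if .025<np.hypot(*(b[0]-c))<.05 and b[1]<200]
        print(nm,t,[(np.round(b[0],4).tolist(),b[1]) for b in B])
        for i in range(len(B)):
            for j in range(i+1,len(B)):
                d=B[i][0]-B[j][0]; n=np.hypot(*d)
                if .07<n<.082: print("   pair mid",np.round((B[i][0]+B[j][0])/2,4),"ang",np.degrees(np.arctan2(d[1],d[0])),n)
    cv2.imwrite("pics/b_%s.png"%nm.replace(" ","_"),o)
E
python3 -c "
import cv2,numpy as np
cv2.imwrite('pics/b.png',np.hstack([cv2.resize(cv2.imread('pics/b_%s.png'%n),(260,260)) for n in('now_bar','old_holes','rest_bar')]))"
```

```text
now bar 75 [([0.5569, 0.207], np.float64(41.0)), ([0.5165, 0.1457], np.float64(159.75)), ([0.4883, 0.1797], np.float64(15.25))]
   pair mid [0.5367 0.1763] ang 56.64700097631176 0.07342770697605962
   pair mid [0.5226 0.1934] ang 21.732005791532302 0.07379192712064579
now bar 95 [([0.5565, 0.2073], np.float64(129.75)), ([0.4883, 0.1801], np.float64(94.0))]
   pair mid [0.5224 0.1937] ang 21.749442234022585 0.0734086953658639
now holes 75 [([0.557, 0.2064], np.float64(192.25)), ([0.4883, 0.178], np.float64(172.0))]
   pair mid [0.5226 0.1922] ang 22.430552734131826 0.07437433320182635
now holes 95 [([0.5444, 0.1661], np.float64(134.5))]
old holes 75 [([0.5574, 0.2062], np.float64(41.75)), ([0.4876, 0.1771], np.float64(31.25))]
   pair mid [0.5225 0.1916] ang 22.605167002092283 0.07563725721003375
old holes 95 [([0.5574, 0.2062], np.float64(102.75)), ([0.4875, 0.1771], np.float64(89.25))]
   pair mid [0.5225 0.1917] ang 22.612483621152883 0.0756855068350422
rest bar 75 [([0.5941, -0.211], np.float64(63.0)), ([0.5296, -0.2469], np.float64(40.5))]
   pair mid [ 0.5619 -0.229 ] ang 29.140725006974375 0.07380772347382862
rest bar 95 [([0.5939, -0.211], np.float64(132.75)), ([0.5583, -0.2661], np.float64(65.0)), ([0.5298, -0.2472], np.float64(100.5))]
   pair mid [ 0.5619 -0.2291] ang 29.46178522569672 0.07364995500670661
```

View pics/b.png

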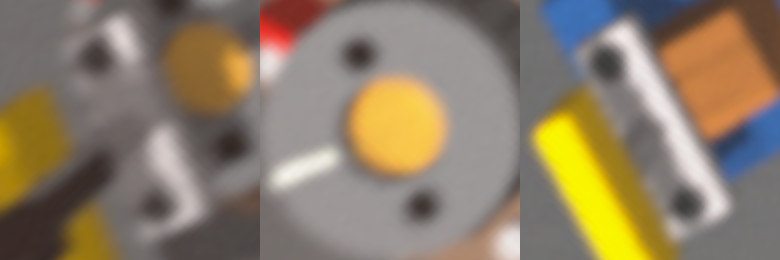

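```bash
python3 - <<'E'
from m import *
print(ctrl.move_linear([.5229,.1921,.150],v=.06,contact_N=10)); s=st("a")
if s["tcp_pos"][2]<.152:
    print(ctrl.move_linear([.5229,.1921,.138],v=.03,contact_N=12)); st("b")
p=optics.read_camera("scene"); cv2.imwrite("pics/s4.png",cv2.resize(p["color"][130:250,325:445],(600,600),interpolation=cv2.INTER_CUBIC))
E
```

```text
False
a t11.3 tcp [0.5226 0.192  0.1493] ang 112.55 tilt -1.0000 F [ 0.2 -0.1 -4.3] M [-0.01 -0.   -0.05] w 0.0173 q [-0.433  0.51  -0.029  2.061  0.026  0.573  1.483]
True
b t11.6 tcp [0.5231 0.1926 0.141 ] ang 112.57 tilt -1.0000 F [-0.9  0.7  5.2] M [0.21 0.22 0.  ] w 0.0170 q [-0.434  0.522 -0.029  2.067  0.027  0.552  1.482]
```

View pics/s4.png

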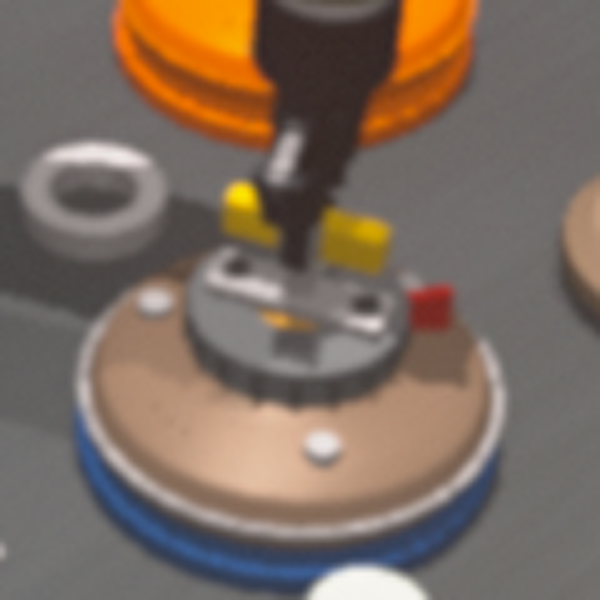

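```bash
python3 - <<'E'
from m import *
ctrl.move_gripper(0.0,strength=110); s=st("g"); q0=np.array(s["joint_positions"]); q=q0.copy(); M0=s["torque"][2]
a0=112.57
for d in [.2,.4,.6,.72,.8,.84,.88,.9,.92,.94,.96,.98,1.0,1.02]:
    q[6]=q0[6]-d; ctrl.set_joints(q); s=status.state()
    R=Ro.from_quat(s["orientation"]).as_matrix(); a=np.degrees(np.arctan2(R[1,0],R[0,0]))
    print(d,"turned %.3f"%np.radians(a0-a),"M",np.round(s["torque"],2),"F",np.round(s["ft_force"],1),np.round(s["tcp_pos"],4),"t%.1f"%s["time"])
    if abs(s["torque"][2]-M0)>1.6: print("stop");break
p=optics.read_camera("scene"); cv2.imwrite("pics/s5.png",cv2.resize(p["color"][130:250,325:445],(600,600),interpolation=cv2.INTER_CUBIC))
E
```

```text
g t11.9 tcp [0.5231 0.1927 0.1411] ang 112.57 tilt -1.0000 F [-1.4  0.4  5.4] M [ 0.1   0.21 -0.01] w 0.0164 q [-0.434  0.522 -0.03   2.067  0.027  0.552  1.482]
0.2 turned 0.196 M [ 0.19  0.27 -0.07] F [-0.8  0.8  0. ] [0.5231 0.1929 0.1411] t12.2
0.4 turned 0.394 M [ 0.05  0.31 -0.09] F [-1.1  1.1  0.7] [0.5231 0.1927 0.1411] t12.5
0.6 turned 0.593 M [-0.09  0.2  -0.09] F [-1.4 -0.7  1. ] [0.5231 0.1925 0.1411] t12.8
0.72 turned 0.713 M [-0.34  0.28 -0.09] F [-1.3 -1.4  0.3] [0.5231 0.1925 0.1411] t13.1
0.8 turned 0.795 M [-0.54  0.3  -0.04] F [-2.  -2.1  1.3] [0.5231 0.1923 0.1411] t13.3
0.84 turned 0.836 M [-0.73  0.31  0.09] F [-1.5 -2.4  2.1] [0.523  0.1924 0.1411] t13.6
0.88 turned 0.878 M [-0.97  0.41  0.05] F [-1.3 -3.2  2.9] [0.523  0.1923 0.1411] t13.8
0.9 turned 0.899 M [-1.17  0.52  0.09] F [-2.2 -5.6  2.7] [0.523  0.1923 0.1411] t14.1
0.92 turned 0.920 M [-1.32  0.57  0.08] F [-1.3 -4.2  4.6] [0.523  0.1923 0.141 ] t14.3
0.94 turned 0.940 M [-1.33  0.55  0.11] F [-2.1 -4.5  3.9] [0.523  0.1923 0.1411] t14.6
0.96 turned 0.958 M [-1.36  0.56  0.83] F [-1.9 -6.   3.4] [0.523  0.1923 0.1411] t14.8
0.98 turned 0.975 M [-1.4   0.51  1.67] F [-1.5 -6.4  4.4] [0.523  0.1923 0.1411] t15.1
stop
```

View pics/s5.png

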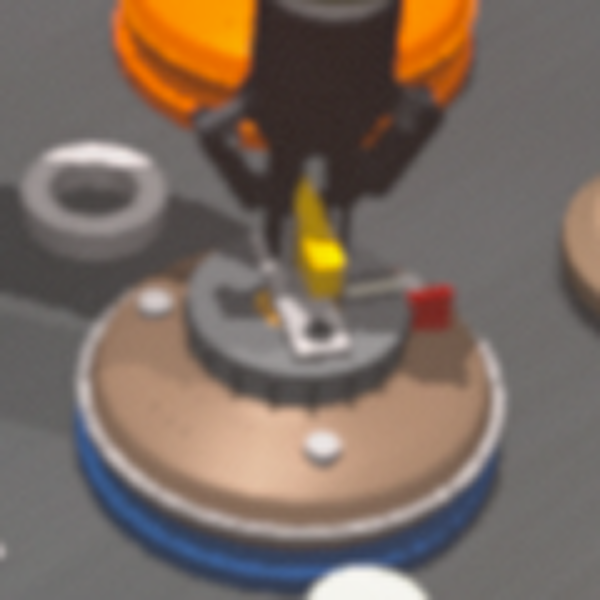

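```bash
python3 - <<'E'
from m import *
s=st("pre"); q=np.array(s["joint_positions"]); q[6]=1.482-.90; ctrl.set_joints(q); s=st("back")
a=np.degrees(np.arctan2(*(Ro.from_quat(s["orientation"]).as_matrix()[[1,0],0])))
P=s["tcp_pos"]
print(ctrl.move_linear([.5229,.1921,.165],v=.06)); st("up1")
ctrl.move_linear([.5229,.1921,.215],v=.15); st("up2")
c=np.array([.5229,.1921])
p=optics.read_camera("scene"); cv2.imwrite("pics/s6.png",cv2.resize(p["color"][110:240,315:445],(600,600),interpolation=cv2.INTER_CUBIC))
dark=lambda o:o.max(2)<75; wh=lambda o:o.min(2)>170
for nm,f in (("dark",dark),("white",wh)):
    for b in blobs(p,c,.109,f,half=.075,amin=60)[0]: print(nm,np.round(b[0],4),b[1],"r %.4f"%np.hypot(*(b[0]-c)),"ang %.1f"%np.degrees(np.arctan2(*(b[0]-c)[::-1])))
E
```

```text
pre t15.1 tcp [0.523  0.1923 0.1411] ang 56.69 tilt -1.0000 F [-1.2 -5.9  4.2] M [-1.48  0.55  1.67] w 0.0164 q [-0.434  0.522 -0.03   2.067  0.029  0.552  0.505]
back t15.4 tcp [0.5232 0.1928 0.1411] ang 61.03 tilt -1.0000 F [-0.8 -2.2  2. ] M [-0.51  0.28  0.11] w 0.0165 q [-0.434  0.522 -0.03   2.067  0.029  0.552  0.58 ]
False
up1 t15.9 tcp [0.523  0.1922 0.1653] ang 61.09 tilt -1.0000 F [ 0.8  0.4 -4.4] M [-0.05  0.06 -0.02] w 0.0164 q [-0.433  0.486 -0.031  2.049  0.026  0.606  0.585]
up2 t16.4 tcp [0.5226 0.192  0.2146] ang 61.11 tilt -1.0000 F [-0.7 -0.6 -4.2] M [-0.01  0.01  0.05] w 0.0167 q [-0.432  0.419 -0.031  2.004  0.02   0.718  0.591]
dark [0.5895 0.1725] 238.25 r 0.0694 ang -16.4
dark [0.5785 0.1435] 86.75 r 0.0739 ang -41.2
dark [0.5632 0.1294] 71.5 r 0.0745 ang -57.3
dark [0.5555 0.1754] 130.75 r 0.0366 ang -27.1
dark [0.5437 0.1223] 72.0 r 0.0729 ang -73.4
dark [0.5234 0.1221] 53.75 r 0.0700 ang -89.6
dark [0.4889 0.2111] 215.0 r 0.0389 ang 150.8
dark [0.4889 0.2576] 18.25 r 0.0738 ang 117.4
white [0.4863 0.2489] 570.0 r 0.0676 ang 122.8
white [0.4698 0.1344] 149.75 r 0.0784 ang -132.6
```

View pics/s6.png

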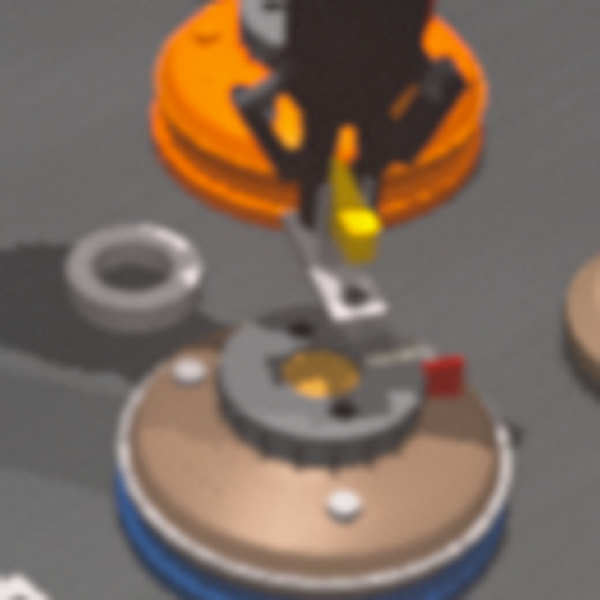

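```bash
python3 - <<'E'
from m import *
ctrl.move_linear([.5635,-.231,.215],v=.22,frame=quat(118.9)); st("over rest")
c=np.array([.5229,.1921]); L=[]
dark=lambda o:o.max(2)<75; wh=lambda o:o.min(2)>185
for n in("top","scene"):
    p=optics.read_camera(n); L.append(ortho(p,c,.109,half=.075))
    for nm,f in (("dark",dark),("white",wh)):
        for b in blobs(p,c,.109,f,half=.075,amin=60)[0]:
            r=np.hypot(*(b[0]-c))
            if r<.062: print(n,nm,np.round(b[0],4),b[1],"r %.4f"%r,"ang %.1f"%np.degrees(np.arctan2(*(b[0]-c)[::-1])))
L.append(cv2.resize(p["color"][180:310,215:345],(300,300),interpolation=cv2.INTER_CUBIC))
cv2.imwrite("pics/o7.png",cv2.resize(np.hstack(L),(798,266)))
E
```

```text
over rest t18.5 tcp [ 0.5635 -0.2301  0.215 ] ang 118.94 tilt -1.0000 F [ 0.5  0.4 -4.7] M [0.02 0.03 0.  ] w 0.0161 q [ 0.485  0.491 -0.276  1.878  0.18   0.797  2.19 ]
top dark [0.5564 0.174 ] 125.25 r 0.0381 ang -28.4
top dark [0.4896 0.2107] 123.75 r 0.0382 ang 150.8
top white [0.5432 0.2294] 166.5 r 0.0425 ang 61.4
scene dark [0.5557 0.1735] 48.0 r 0.0377 ang -29.5
scene dark [0.4893 0.2097] 29.25 r 0.0379 ang 152.3
scene white [0.5454 0.2351] 402.75 r 0.0485 ang 62.4
```

View pics/o7.png

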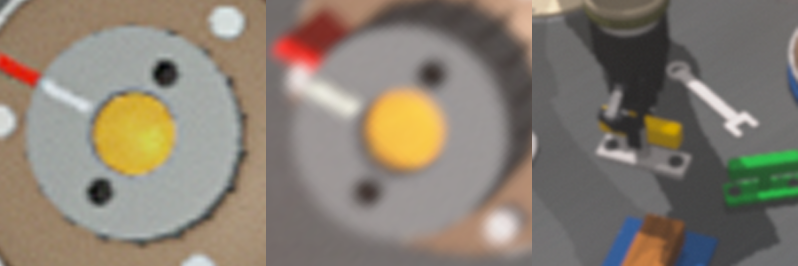

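```bash
python3 - <<'E'
from m import *
print(ctrl.move_linear([.5635,-.231,.115],v=.12,contact_N=12)); st("mid")
p=optics.read_camera("scene"); cv2.imwrite("pics/s8.png",cv2.resize(p["color"][200:340,205:345],(500,500),interpolation=cv2.INTER_CUBIC))
print(ctrl.move_linear([.5635,-.231,.074],v=.04,contact_N=6)); st("down")
p=optics.read_camera("scene"); cv2.imwrite("pics/s9.png",cv2.resize(p["color"][200:340,205:345],(500,500),interpolation=cv2.INTER_CUBIC))
E
python3 -c "
import cv2,numpy as np
cv2.imwrite('pics/c9.png',cv2.resize(np.hstack([cv2.imread('pics/s%d.png'%n) for n in(8,9)]),(800,400)))"
```

```text
False
mid t19.6 tcp [ 0.564  -0.2311  0.1157] ang 118.90 tilt -1.0000 F [ 0.3  0.1 -3.9] M [0.02 0.03 0.  ] w 0.0165 q [ 0.453  0.615 -0.233  1.957  0.24   0.595  2.136]
True
down t20.5 tcp [ 0.5632 -0.2308  0.0771] ang 118.91 tilt -1.0000 F [-1.  -0.3  6. ] M [0.01 0.13 0.01] w 0.0163 q [ 0.436  0.669 -0.21   1.979  0.263  0.521  2.116]
```

View pics/c9.png

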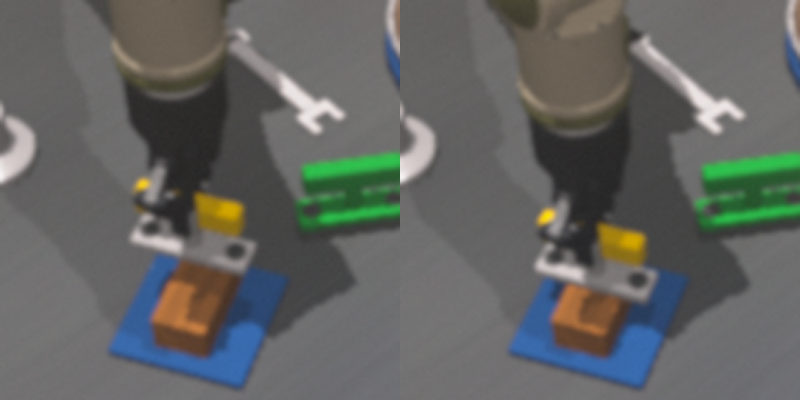

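Contact came at z=0.0771, the same height as at pick-up, and the bar lies on the block. I'll release, retreat and check.

```bash
python3 - <<'E'
from m import *
ctrl.move_gripper(.03); ctrl.move_gripper(.07); st("open")
print(ctrl.move_linear([.5632,-.2308,.13],v=.08,contact_N=8)); 
ctrl.move_linear([.5632,-.2308,.23],v=.2)
ctrl.move_linear([.46,-.45,.28],v=.2); st("clear")
ctrl.sleep(.5)
L=[]
for n in("top","scene"):
    p=optics.read_camera(n); cv2.imwrite(f"pics/{n}10.png",p["color"])
    for g in grip(p,near=np.array([.5635,-.231])): print(n,g)
E
python3 -c "
import cv2,numpy as np
a=cv2.imread('pics/top10.png');b=cv2.imread('pics/scene10.png')
o=np.vstack([np.hstack([a[70:370],b[90:390]])]);cv2.imwrite('pics/c10.png',cv2.resize(o,(800,188)))
cv2.imwrite('pics/c11.png',np.hstack([cv2.resize(a[180:260,180:430],(400,128)),cv2.resize(b[160:340,230:430],(400,360))[:128]]))"
```

```text
open t21.3 tcp [ 0.5622 -0.2306  0.0761] ang 118.90 tilt -1.0000 F [-0.1  0.1  0.1] M [-0.04 -0.04 -0.05] w 0.0702 q [ 0.436  0.67  -0.21   1.98   0.263  0.521  2.116]
False
clear t24.2 tcp [ 0.4605 -0.449   0.2797] ang 118.98 tilt -1.0000 F [1.2 0.6 0.4] M [ 0.01 -0.04 -0.05] w 0.0699 q [ 0.903  0.471 -0.324  1.728  0.176  0.974  2.589]
top ([383, 202, 21, 32, 252], array([ 0.5634, -0.231 ,  0.1085]), 215, array([0.0947, 0.1085, 0.1133]), (array([ 0.5634, -0.2321]), array([0.086 , 0.0182]), 29.213960647583008), array([ 0.5632, -0.2312,  0.1091]))
scene ([254, 274, 37, 17, 328], array([ 0.5676, -0.2327,  0.1057]), 237, array([0.0941, 0.1057, 0.11  ]), (array([ 0.5649, -0.232 ]), array([0.0869, 0.0211]), 28.628524780273438), array([ 0.5655, -0.232 ,  0.107 ]))
```

View pics/scene10.png

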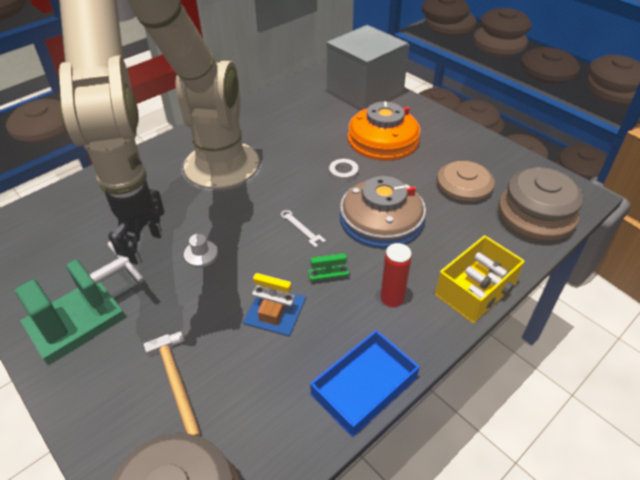

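View pics/top10.png

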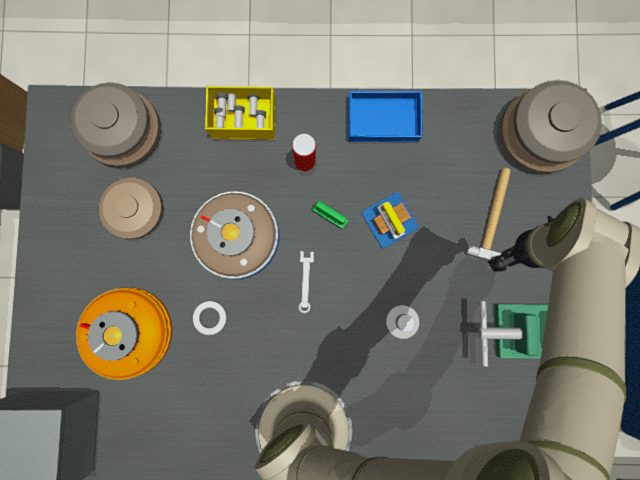

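The spanner sits on its rest as it was at the start (top image, about (391,219)). The white mark meets the red pointer (about (209,219)), the bystanders have not moved, and the gripper is clear at z=0.28 above the bench.

```bash
python3 -c "
from bench import ctrl; ctrl.sign_off()"
```

```text
the job is handed in; nothing more can be done
```

The lock ring is turned to its stop, and the yellow spanner is back upright on its wooden rest. I handed the job in at about 24 s of robot time.

- **Insertion:** I picked the spanner up by its yellow grip and lowered it into the ring. It made contact at TCP z = 0.141 m, the height for the bar lying on the ring face, so both prongs were fully in before I turned anything.
- **Turning:** I turned clockwise until the torque rose to about 1.7 N m at the stop, then backed off within the play and lifted the spanner straight out.
- **Ring check:** The top camera puts the white mark at 61.4° and the red pointer at about 61.7°. The hole line turned 51° in all.
- **Spanner check:** It is within about 1 mm and 0.5° of its first pose.
- **Other things:** In the pictures the bystanders have not moved, and the gripper touched only the grip. The highest force reading at my check points was under 10 N.

One disagreement: the scene camera's positions differ from the top camera's by 1–2 mm, and it put the pointer at about 57° because the block's side is visible to it. I relied on the top view and the contact heights.

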